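Push the empty tin past the self-closing flap of the collector

TASK

Discard the empty tea tin that lies on the collector's ledge, without gripping or lifting it: with one finger press the flap's finger bar down and keep it down, and with the other finger push the tin along the ledge, over the sunken flap, until it drops into the bin. Then let the flap spring shut, and leave the things standing around where they are.

Things in the scene. Friction and masses are not known exactly. Their poses are not given: they have to be found in the camera images.
- collector: White empty-tin collector, fixed, foot plate 325 x 175 x 10 mm. Origin on the counter, under the lane's middle where the ledge ends at the flap; x runs along the lane from ledge to bin, y left, z up. Level ledge: top z = 95 mm, x -165 to 0, between 14 mm high rails with inner faces at y = -31 and 31. Two hinge posts at y = 107 to 119 mm, x = -150 and 40, up to z = 124 mm.
- mouth (a point): Fixed point: lane's middle at the ledge's far edge, at ledge height (collector x 0, y 0, z 95 mm). Beyond it is a 12 mm gap for the flap, then the bin's sill (x 12 to 17, top z = 91 mm). All is open above up to x = 47 mm.
- bin_floor (a point): Fixed point: middle of the bin's floor (collector x 80, y 0, z 10 mm). Bin inside: x 17 to 144, y -40 to 40 mm, walls up to z = 140 mm; a steel hood at z 140 to 144 mm covers it from x = 47 mm on.
- flap (a joint): Self-closing steel flap, a 6 mm sheet across the lane's end (x 3 to 9 mm), turning about a shaft along x at collector y = 113, z = 115 mm. 0 = shut: stands 24 mm above the ledge and blocks the tin, which cannot push it open. Grows (rad) as the finger bar is pressed and the sheet sinks into the gap: from 0.35 below the ledge, stop at 0.6. A spring shuts it on release.
- bar_mid (a point): Middle of the top of the flap's finger bar: steel strip 206 mm long (x -164 to 42), 36 mm wide, parallel to the lane, its middle 68 mm left of the lane's. Shut, its top is 34 mm above the ledge, rising 0.25 rad to the right; at flap 0.35 rad 18 mm above, at 0.5 11 mm, at the stop 6 mm. Takes 4 N at first, 9 N at the stop. Can be pressed and slid along anywhere; moves with the flap.
- tin: The empty tea tin: a flat closed aluminium box with slightly rounded edges, 64 mm long (its x, along the lane), 50 mm wide, 26 mm high, about 35 g, lying on the ledge between the rails. Origin: centre of its underside, z up.
- jug: Bystander: steel milk jug with handle, 80 mm across, 100 mm high; origin centre of underside.
- tamper: Bystander: steel tamper standing upright, 58 mm across, 92 mm high, near the collector's right side; origin centre of underside.
- espresso_cup: Bystander: white cup with handle, 64 mm across, 55 mm high, near the bin's right side; origin centre of underside.
- cup_stack: Bystander: nested dark paper cups, 83 mm across, 141 mm high; origin centre of underside.
- basket: Bystander: steel filter ring lying flat, 64 mm across, 25 mm high, left of the collector; origin centre of underside.
- sugar: Bystander: glass jar with steel cap, 66 mm across, 100 mm high; origin centre of underside.
- spoon: Bystander: steel spoon lying on the counter, about 180 mm long.

How it is judged (in metres and radians):
On the way, in this order (a step that is already met when the one before it is completed fails the run):
1. the flap is pressed open while the tin is still in front of it on the ledge (value of joint flap above 0.28 rad and x of tin in the frame of collector below -0.025 m and z of tin in the frame of collector above 0.085 m), for 0.1 s.
2. the tin's middle passes the ledge's far edge while the flap is kept open (value of joint flap above 0.2 rad and x of tin in the frame of collector above 0.003 m), for 0.02 s.
At the end, for the whole second after the job is handed in: The tin lies at rest inside the bin (origin within the bin's walls and less than 70 mm above the counter) and the flap has sprung shut (under 0.04 rad) (x of tin in the frame of collector between 0.015 and 0.147 m and y of tin in the frame of collector between -0.04 and 0.04 m and z of tin in the frame of collector between 0 and 0.07 m and value of joint flap below 0.04 rad and linear speed of tin below 0.03 m/s); the robot touches nothing.
It fails at once if the tin is lifted off the ledge (more than 15 mm above it) (z of tin in the frame of collector above 0.11 m).
It fails at once if a bystander is moved by more than 25 mm (distance of any of jug, tamper, espresso_cup, cup_stack, basket, sugar, spoon from where it was at the start of the episode above 0.025 m).
It also fails if it takes over 35 s, if anything falls off the work surface, if the arm or the gripper's body presses on something with over 40 N, if the wrist force passes 120 N, or if a joint passes its speed limit or range.

ROBOT

A 6-joint arm with a two-finger parallel gripper is mounted at the origin on the work surface. World frame = base frame: x ahead of the robot, y to its left, z up, the work surface at z = 0. Lengths are in m, angles in degrees, forces in N, time in s.
With the tool pointing down it reaches from about 0.3 to 0.75 m from the base axis. Payload 8.5 kg.
Tool frame: the origin (TCP) lies between the finger pads; the fingertips stand 17 mm ahead of it and the grasp point (between the pads) lies 2 mm behind it; z points along the fingers, y is the direction in which the jaws open and shut (so a half turn about z gives the same grasp; the last joint's range is limited). The gripper opens to 85 mm and grips with 20 to 120 N. Pads are 22 mm wide; open, the fingers measure 114 mm over their backs; the gripper's body (76 mm by 85 mm) begins 54 mm behind the grasp point. The pads swing forward as they close: fully open they stand 13 mm farther back than shut.
Start: joints at [-76.163, 21.807, 74.336, -0, 83.858, -12.336], TCP at [0.243, -0.494, 0.248] pointing down, gripper open.
Joint ranges: [-178.18, 178.18], [-50.72, 133.34], [12.68, 142.11], [-81.47, 261.47], [9.98, 163.14], [-165.26, 165.26]. Speed limits (degrees/s): [136.94, 136.94, 180, 180, 180, 180].

INTERFACE

Orientations are given as a 3x3 rotation matrix whose columns are the frame's x, y, z axes.
In Python, from rig import readout, eyes, env gives the robot as it stands.
- The arm moves only by the tool arm_command, never from a script. Its argument "rows" is text: rows parted by semicolons, each of 7 numbers parted by spaces: the closure, from 0 (fully open) to 1 (shut), then the shift along the tool's x, y, z in mm, then the turn, a rotation vector about the tool's x, y, z in degrees. In form: grip dx dy dz rx ry rz; .... A call has 1 to 5 rows; each row shifts and turns the commanded pose from where the row before left it, along the tool's axes as they then stand; what a row does not reach is not made up. A row lasts 1/12 s, in which the tool goes at most 41.7 mm and 7.16 degrees, less where a joint would pass 70% of its speed; a pose out of reach is approached as far as the arm can. A call with a gripper value outside its range is refused whole. The fingers move at their own pace and stop on an object; "squeeze" is the grip in N (left out, the last holds). Time passes only in rows, so rows that do not move let the fingers close. It gives the time, the measured TCP pose, the force and the opening at its end, in the units of the state.
- readout.observe(): the state, without advancing time (a new reading comes with each control period).
- eyes.get_image(name): name is "scene" or "top" or "wrist"; returns the picture (400x640x3 uint8, red, green, blue); there is no depth.
- eyes.camera_model(name): a dict with "mtx" (3x3 intrinsics, pixels), "k1" (the pictures are not rectified: a ray, as slopes to the right and down, at radius r is drawn at 1 + k1 r^2 times it, then the intrinsics apply), "view" (4x4, takes a point from world to camera coordinates). Camera axes: x right, y up, looking along -z (the intrinsics and any distortion apply to the point x, -y, -z); pixel columns grow to the right and rows downward; lengths in m; the calibration is good to about 2 mm. A picture is of the moment at which its call begins: read the wrist's pose just before it. camera_model takes no time and is no camera call; for the wrist camera it gives the pose at the moment of the call.
- env.close_job(): hands the job in, once; it reports no verdict.
The state is a dict: "time_s": time; "q": joint angles; "qvel": joint speeds; "joint_efforts": joint torques, N m; "position": TCP position; "tool_rot": TCP orientation; "ft_force": force on the tool from outside, world axes, zero at the start; "wrist_torque": the same for the moment, N m; "grip_width": finger opening in m.
Only numpy, scipy, OpenCV 4.12 (cv2) and the standard library are available. Lean on these libraries where they do the work, as an engineer would, in place of code of your own. Each camera call takes 0.05 s, during which the arm holds its last target. There are 200 camera calls.

## Working session

There is one attempt and no reset: what is moved stays moved. The work goes in short steps, Python scripts to look and compute and a tool call to move; the robot and the scene stay as the last step left them, time stands still between calls to the robot, and variables do not carry over. Pictures are saved under pics/ and viewed, about 8 in all and at most 12, crops included, and the job is handed in when it is done.

Besides the shell and the picture viewer there is one more tool, called after "Request:" as name(argument=value, ...) on one line, values as JSON. arm_command: Moves the arm, as the interface text tells. Its arguments: {"type":"object","properties":{"rows":{"type":"string"},"squeeze":{"type":"number"}},"required":["rows"]}

```bash
ls; mkdir -p pics
cat > h.py <<'E'
import numpy as np, cv2
from rig import readout, eyes, env
def ray(name,u,v,cm=None):
    c=cm or eyes.camera_model(name); M=np.array(c["mtx"]);V=np.array(c["view"])
    d=np.array([(u-M[0,2])/M[0,0],(v-M[1,2])/M[1,1]]);s=d.copy()
    for _ in range(30): s=d/(1+c["k1"]*(s@s))
    R=V[:3,:3];o=-R.T@V[:3,3]
    return o,R.T@np.array([s[0],-s[1],-1.])
def onz(name,u,v,z,cm=None):
    o,d=ray(name,u,v,cm);return o+d*(z-o[2])/d[2]
def proj(name,p,cm=None):
    c=cm or eyes.camera_model(name);M=np.array(c["mtx"]);V=np.array(c["view"])
    q=V[:3,:3]@np.array(p)+V[:3,3];s=np.array([q[0],-q[1]])/-q[2];s=s*(1+c["k1"]*(s@s))
    return M[:2,:2]@s+M[:2,2]
def snap(name,f):
    im=eyes.get_image(name);cv2.imwrite("pics/"+f,im[:,:,::-1]);return im
E
python3 - <<'E'
from h import *
print(readout.observe())
snap("top","top0.png");snap("scene","scene0.png")
for n in("top","scene"):
    c=eyes.camera_model(n);print(n,c)
E
```

```text
pics
{'time_s': 0.0, 'q': array([-7.61638069e+01,  2.18389575e+01,  7.43867484e+01,  3.57062238e-04,
        8.38584123e+01, -1.23366917e+01]), 'qvel': array([ 0.08614632, -0.04676685, -0.03771092,  0.07072151,  0.02913208,
       -0.03804176]), 'joint_efforts': array([ 7.31301679e-05, -4.48466599e+01, -2.31277817e+01, -2.33254232e-04,
        4.74902175e-03, -1.88251761e-06]), 'position': array([ 0.24251598, -0.49332658,  0.24771907]), 'tool_rot': array([[ 8.97467563e-01,  4.41080326e-01, -3.45084703e-04],
       [ 4.41080345e-01, -8.97466486e-01,  1.42702128e-03],
       [ 3.19729055e-04, -1.43291539e-03, -9.99998922e-01]]), 'ft_force': array([ 0.23202729, -0.03943375, -0.26843058]), 'wrist_torque': array([-0.02665821, -0.02227558, -0.00667206]), 'grip_width': 0.08544802627145984}
top {'mtx': array([[372.33930248,   0.        , 315.28329085],
       [  0.        , 372.33930248, 201.88275212],
       [  0.        ,   0.        ,   1.        ]]), 'k1': -0.08116704211022731, 'view': array([[ 0.02419078, -0.99928409,  0.02908802, -0.02311088],
       [ 0.98812864,  0.02831607,  0.15099665, -0.59667557],
       [-0.15171221,  0.02508998,  0.98810622, -1.08300847],
       [ 0.        ,  0.        ,  0.        ,  1.        ]])}
scene {'mtx': array([[423.00537371,   0.        , 319.1803145 ],
       [  0.        , 423.00537371, 196.98478192],
       [  0.        ,   0.        ,   1.        ]]), 'k1': -0.07082900282465936, 'view': array([[-0.5555309 ,  0.83148852,  0.00350029,  0.3185882 ],
       [-0.52062583, -0.35111467,  0.77824625,  0.21590872],
       [ 0.64833183,  0.4305175 ,  0.62794946, -1.61709122],
       [ 0.        ,  0.        ,  0.        ,  1.        ]])}
```

View pics/top0.png

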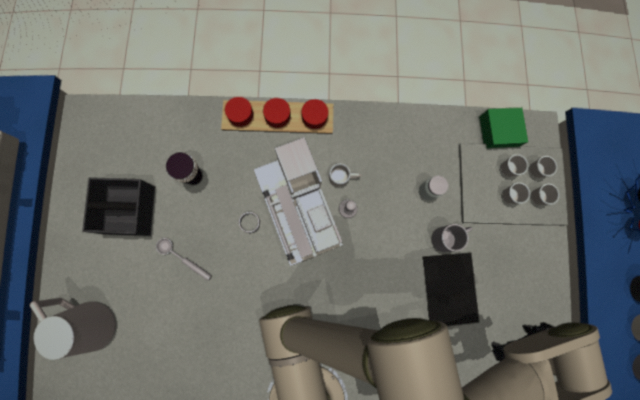

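View pics/scene0.png

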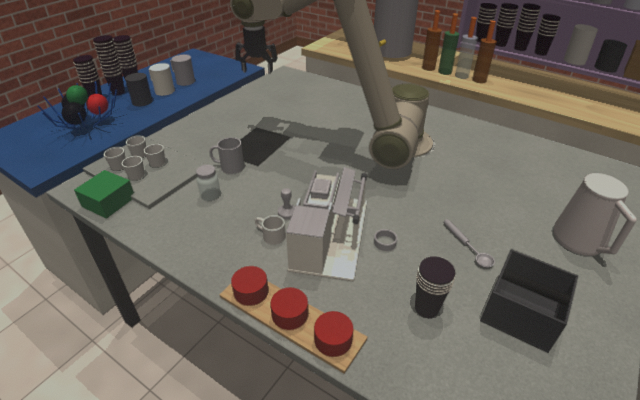

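The top view shows the collector around (300,200), with the tin at about (319,217), the bin hood at (295,162) and the bar at (285,215). The tamper is at (349,208) and the cup at (340,174). I'll zoom in to read the corners.

Run:
```python
import cv2
im=cv2.imread("pics/top0.png")[130:275,240:370]
im=cv2.resize(im,None,fx=5,fy=5,interpolation=cv2.INTER_CUBIC)[:, :]
im=im*1
for k in range(0,130,10): cv2.putText(im,str(240+k),(k*5,8),0,.3,(0,0,255),1);cv2.line(im,(k*5,0),(k*5,4),(0,0,255))
for k in range(0,145,10): cv2.putText(im,str(130+k),(0,k*5+4),0,.3,(0,0,255),1)
im=cv2.resize(im,None,fx=.82,fy=.82,interpolation=cv2.INTER_AREA)
cv2.imwrite("pics/c.png",im);print(im.shape)
```

```text
(594, 533, 3)
```

View pics/c.png

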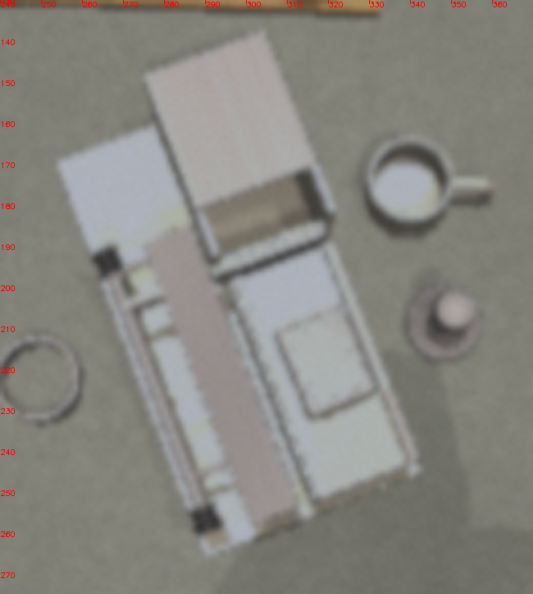

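The crop (4.1x, offset 240,130) shows the hood's near edge from (195,210) to (312,168). The posts are at (107,262) and (206,520), and the tin top corners at (275,330), (340,305), (378,387) and (315,418). The tin sits at about mid-ledge.

Run:
```python
from h import *
P=lambda a,z:onz("top",a[0]/4.1+240,a[1]/4.1+130,z)[:2]
pts=[((107,262),.124,(40,113)),((206,520),.124,(-150,113)),((195,210),.144,(47,43)),((312,168),.144,(47,-43)),((412,468),.109,(-165,-33)),((305,514),.109,(-165,33))]
W=np.array([P(a,z) for a,z,_ in pts]);C=np.array([c for *_,c in pts])/1000.
cw,cc=W.mean(0),C.mean(0);A=(C-cc).T@(W-cw);th=np.arctan2(A[0,1]-A[1,0],A[0,0]+A[1,1])
R=np.array([[np.cos(th),-np.sin(th)],[np.sin(th),np.cos(th)]]);t=cw-R@cc
print("theta",np.degrees(th),"t",t);print("res mm",((C@R.T+t-W)*1000).round(1))
T=np.array([P(a,.121) for a in[(275,330),(340,305),(378,387),(315,418)]])
print("tin corners in coll mm",((T-t)@R*1000).round(1),"\nmean",((T.mean(0)-t)@R*1000))
print("tamper,cup",[((P(a,z)-t)@R*1000).round(0) for a,z in[((456,308),.092),((405,186),.055),((40,378),.025)]])
```

```text
theta 21.73585333097072 t [0.60849012 0.01569833]
res mm [[-0.   1.5]
 [-2.6  5.2]
 [-1.7 -0.7]
 [-1.5 -1.8]
 [-1.4  3.7]
 [ 7.3 -7.8]]
tin corners in coll mm [[ -44.2   19.1]
 [ -43.3  -28.9]
 [-105.4  -33.5]
 [-110.3   14.4]] 
mean [-75.80625901  -7.225724  ]
tamper,cup [array([ -70., -108.]), array([  32., -112.]), array([ -6., 191.])]
```

The collector fit is good to a few mm: yaw 21.7°, origin (0.608, 0.016). The tin is at about (-76,-7). Only about +4.5° of turn is needed. I'll move above the ledge for a close look.

Request:
arm_command(rows="0 28 -22 0 0 0 0;0 28 -22 0 0 0 0;0 28 -22 0 0 0 0;0 28 -22 0 0 0 0;0 28 -22 0 0 0 0")

```text
time_s: 0.52
position: [0.32, -0.3314, 0.248]
tool_rot: [[0.898, 0.441, -0.0], [0.441, -0.898, 0.001], [0.0, -0.001, -1.0]]
ft_force: [0.8, -0.4, 0.0]
grip_width: 0.0851
```

Request:
arm_command(rows="0 28 -22 0 0 0 0;0 28 -22 0 0 0 0;0 28 -22 0 0 0 0;0 28 -22 0 0 0 0;0 28 -22 0 0 0 0")

```text
time_s: 0.93
position: [0.3971, -0.1709, 0.2482]
tool_rot: [[0.898, 0.441, -0.0], [0.441, -0.898, 0.0], [-0.0, -0.0, -1.0]]
ft_force: [0.3, -0.5, -0.7]
grip_width: 0.0851
```

Request:
arm_command(rows="0.2 28 -22 0 0 0 0;0.2 28 -22 0 0 0 0;0.2 20 -22 0 0 0 4.5;0.2 0 0 0 0 0 0;0.2 0 0 0 0 0 0")

```text
time_s: 1.35
position: [0.436, -0.0787, 0.2481]
tool_rot: [[0.928, 0.372, -0.001], [0.372, -0.928, 0.0], [-0.0, -0.0, -1.0]]
ft_force: [-0.3, -0.8, -0.9]
grip_width: 0.0685
```

Run:
```python
from h import *
import json
s=readout.observe();print(s["time_s"],s["position"],s["tool_rot"],s["ft_force"],s["grip_width"])
c=eyes.camera_model("wrist");print(c)
im=snap("wrist","w1.png")
import pickle;pickle.dump(c,open("cm1.pkl","wb"))
th=np.radians(21.74);R=np.array([[np.cos(th),-np.sin(th)],[np.sin(th),np.cos(th)]]);t=np.array([.6085,.0157])
print("tcp coll",(s["position"][:2]-t)@R*1000)
```

```text
1.35 [ 0.43599693 -0.07872118  0.24813003] [[ 9.28058333e-01  3.72434474e-01 -5.40620983e-04]
 [ 3.72434579e-01 -9.28058443e-01  1.05229525e-04]
 [-4.62536765e-04 -2.99005086e-04 -9.99999848e-01]] [-0.30736359 -0.76322086 -0.8674387 ] 0.06851433570933055
{'mtx': array([[305.02631236,   0.        , 320.06942641],
       [  0.        , 305.02631236, 192.76251057],
       [  0.        ,   0.        ,   1.        ]]), 'k1': -0.021422338967879904, 'view': array([[ 3.72422401e-01, -9.28063334e-01,  5.80431119e-05,
        -2.34411250e-01],
       [ 8.82610169e-01,  3.54163173e-01, -3.09140317e-01,
        -3.18115303e-01],
       [ 2.86881236e-01,  1.15182009e-01,  9.51016436e-01,
        -4.95995568e-01],
       [ 0.00000000e+00,  0.00000000e+00,  0.00000000e+00,
         1.00000000e+00]])}
tcp coll [-195.20681513  -23.8110659 ]
```

View pics/w1.png

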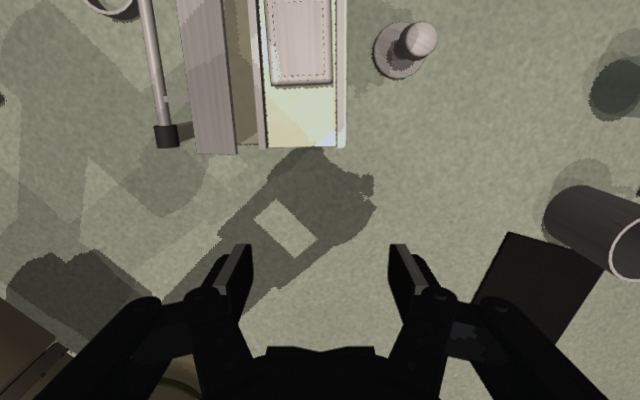

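The wrist view shows the ledge end at row ~147, with rails at cols 258-346. The tin's rear edge is at row ~83 (cols 271-333), the bar end at (195-238,153), the post at (167,135) and the tamper at (421,40).

Run:
```python
from h import *
import pickle
c=pickle.load(open("cm1.pkl","rb"))
th=np.radians(21.74);R=np.array([[np.cos(th),-np.sin(th)],[np.sin(th),np.cos(th)]]);t=np.array([.6085,.0157])
for n,u,v,z in[("railR out end",346,147,.109),("railL out end",258,147,.109),("laneR inner",337,147,.095),("laneL in",267,147,.095),("railL far",251,20,.109),("railR far",346,20,.109),("tin rearL",271,83,.119),("tin rearR",333,83,.119),("tin L far",268,10,.119),("tin R far",331,10,.119),("bar R end",238,153,.133),("bar L end",195,153,.124),("post",167,127,.124),("tamper top",421,38,.092)]:
    print(n,((onz("wrist",u,v,z,c)[:2]-t)@R*1000).round(1))
```

```text
railR out end [-158.7  -45.3]
railL out end [-158.8   31.3]
laneR inner [-161.1  -38.2]
laneL in [-161.2   25.9]
railL far [-59.9  31. ]
railR far [-59.9 -42.6]
tin rearL [-106.5   16. ]
tin rearR [-106.5  -32.8]
tin L far [-55.4  16. ]
tin R far [-55.4 -30.6]
bar R end [-159.6   42.7]
bar L end [-161.3   80.8]
post [-140.1  101.1]
tamper top [ -69.5 -107.1]
```

Seen close up, the lane's middle is 6.5 mm further right and the ledge end 4.5 mm further along than my first fit. Ledge end, rails, bar and post all agree on this. Corrected, the tin's rear is at x=-111, y=-2. Moving the TCP over collector (-133, 34), with opening ~57 mm.

Request:
arm_command(rows="0.33 22 -17 0 0 0 0;0.33 22 -17 0 0 0 0;0.33 23 -17 0 0 0 0;0.33 0 0 35 0 0 0;0.33 0 0 35 0 0 0")

```text
time_s: 1.82
position: [0.4805, -0.0082, 0.1784]
tool_rot: [[0.929, 0.37, 0.004], [0.37, -0.929, -0.001], [0.004, 0.003, -1.0]]
ft_force: [0.8, -0.0, -1.7]
grip_width: 0.057
```

Run:
```python
from h import *
import pickle
s=readout.observe();print(s["time_s"],s["position"],s["tool_rot"][:,0],s["ft_force"],s["grip_width"])
c=eyes.camera_model("wrist");pickle.dump(c,open("cm2.pkl","wb"))
snap("wrist","w2.png")
```

```text
1.8167 [ 0.48054267 -0.00817548  0.17841186] [0.92884099 0.37046132 0.00358132] [ 0.83385378 -0.02436548 -1.73341458] 0.057011073485964174
```

View pics/w2.png

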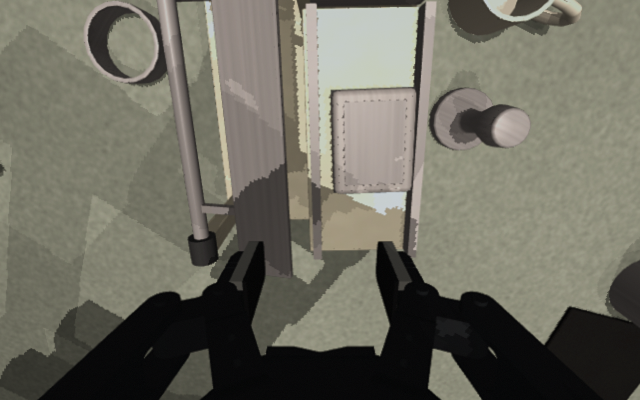

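The view shows the tin's rear edge at row ~192 (cols 333-413), the ledge end at row ~250 (lane cols 318-412) and the bar end at (237-292,272). The finger tips are at about (255,243) and (387,243). Checking the fit and where the fingers sit.

Run:
```python
from h import *
import pickle
c=pickle.load(open("cm2.pkl","rb"))
th=np.radians(21.74);R=np.array([[np.cos(th),-np.sin(th)],[np.sin(th),np.cos(th)]]);t=np.array([.6085,.0157])+R@np.array([.0045,-.0065])
print("t",t)
for n,u,v,z in[("ledge end R in",408,250,.095),("ledge end L in",320,250,.095),("railL outer near",311,257,.109),("railR outer near",423,255,.109),("railL outer far",305,10,.109),("railR out far",436,5,.109),("tin rearL",333,192,.119),("tin rearR",413,190,.119),("tin frontL",331,90,.121),("tin frontR",415,88,.121),("flap? top",370,5,.119),("bar R end",292,275,.133),("bar L end",237,270,.124),("tipL",255,243,.165),("tipR",387,243,.165)]:
    print(n,((onz("wrist",u,v,z,c)[:2]-t)@R*1000).round(1))
s=readout.observe();p=s["position"]
print("tcp",(p[:2]-t)@R*1000)
for dz in(.0,.010,.017):
  for y in(-.036,.036):
    q=p+s["tool_rot"]@np.array([0,y,dz]);print(dz,y,proj("wrist",q,c).round(0))
```

```text
t [0.6150875 0.0113291]
ledge end R in [-165.4  -35.1]
ledge end L in [-165.2   32.5]
railL outer near [-163.3   39.1]
railR outer near [-161.9  -41.8]
railL outer far [-5.9 41.1]
railR out far [ -3.  -33.2]
tin rearL [-111.    24.3]
tin rearR [-109.7  -26.6]
tin frontL [-49.3  26.3]
tin frontR [-48.1 -21.6]
flap? top [-5.8  5.8]
bar R end [-162.7   50.7]
bar L end [-164.6   88.7]
tipL [-123.4   65.6]
tipR [-123.5   -1.2]
tcp [-135.52570938   33.38022956]
0.0 -0.036 [246. 271.]
0.0 0.036 [391. 271.]
0.01 -0.036 [251. 261.]
0.01 0.036 [386. 260.]
0.017 -0.036 [253. 254.]
0.017 0.036 [384. 254.]
```

The fit holds within ~2 mm: finger pads at y≈66 and -1, with 13 mm of clearance behind the tin. Descending onto the bar while watching the force.

Request:
arm_command(rows="0.33 0 0 20 0 0 0;0.33 0 0 4 0 0 0;0.33 0 0 4 0 0 0;0.33 0 0 0 0 0 0;0.33 0 0 0 0 0 0")

```text
time_s: 2.28
position: [0.4798, -0.0083, 0.1514]
tool_rot: [[0.93, 0.369, 0.001], [0.369, -0.93, -0.0], [0.001, 0.001, -1.0]]
ft_force: [-0.1, 1.1, 0.3]
grip_width: 0.0573
```

Request:
arm_command(rows="0.33 0 0 4 0 0 0;0.33 0 0 4 0 0 0;0.33 0 0 0 0 0 0;0.33 0 0 0 0 0 0")

```text
time_s: 2.62
position: [0.4797, -0.0079, 0.1428]
tool_rot: [[0.929, 0.369, 0.001], [0.369, -0.929, -0.0], [0.001, 0.001, -1.0]]
ft_force: [-0.1, -1.6, 5.3]
grip_width: 0.0572
```

Contact at 5 N. Pressing ~19 mm further to reach about 0.45-0.5 rad.

Request:
arm_command(rows="0.33 0 0 5 0 0 0;0.33 0 0 5 0 0 0;0.33 0 0 5 0 0 0;0.33 0 0 0 0 0 0;0.33 0 0 0 0 0 0")

```text
time_s: 3.03
position: [0.4803, -0.0086, 0.1281]
tool_rot: [[0.929, 0.369, 0.003], [0.369, -0.929, -0.002], [0.002, 0.003, -1.0]]
ft_force: [0.2, -4.7, 6.5]
grip_width: 0.0574
```

Request:
arm_command(rows="0.33 0 0 4 0 0 0;0.33 0 0 0 0 0 0;0.33 0 0 0 0 0 0")

```text
time_s: 3.28
position: [0.4803, -0.0085, 0.1242]
tool_rot: [[0.929, 0.369, 0.003], [0.369, -0.929, -0.002], [0.002, 0.003, -1.0]]
ft_force: [0.6, -4.3, 7.1]
grip_width: 0.0572
```

Run:
```python
from h import *
s=readout.observe();print(s["time_s"],s["position"],s["ft_force"],s["grip_width"])
a=snap("wrist","w3.png");b=eyes.get_image("scene")
b=cv2.resize(b[150:290,260:400],None,fx=2.86,fy=2.86,interpolation=cv2.INTER_CUBIC)[:400]
cv2.imwrite("pics/w3s.png",cv2.resize(np.hstack([a[:, 120:520],b]),(800,400))[:,:,::-1])
```

```text
3.2833 [ 0.48030414 -0.00847619  0.12416085] [ 0.63714703 -4.25566187  7.10568825] 0.05724638579831561
```

View pics/w3s.png

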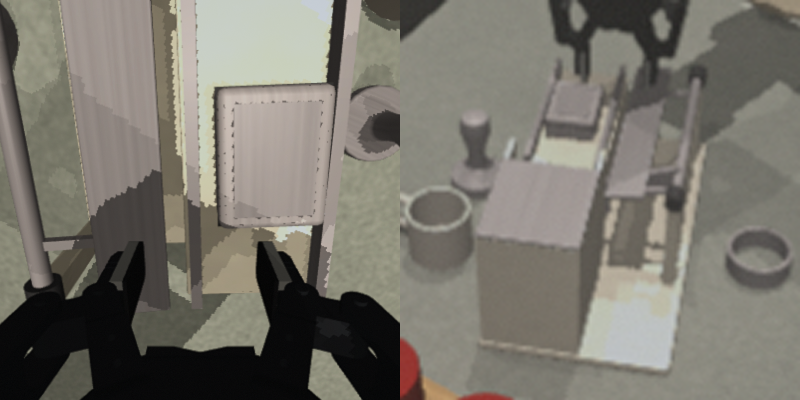

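The flap bar is pressed well down and the tin is still flat. The right finger tip, (265,245) in the left half, is squarely behind the tin, which spans cols 218-333. Pressing 2 mm more, then pushing.

Request:
arm_command(rows="0.33 0 0 2 0 0 0;0.33 8 0 0 0 0 0;0.33 8 0 0 0 0 0;0.33 8 0 0 0 0 0;0.33 8 0 0 0 0 0")

```text
time_s: 3.8
position: [0.5085, 0.0039, 0.1217]
tool_rot: [[0.929, 0.37, -0.002], [0.37, -0.929, -0.001], [-0.002, 0.0, -1.0]]
ft_force: [-5.1, -3.5, 8.2]
grip_width: 0.0575
```

Request:
arm_command(rows="0.33 8 0 0 0 0 0;0.33 8 0 0 0 0 0;0.33 8 0 0 0 0 0;0.33 8 0 0 0 0 0;0.33 0 0 0 0 0 0")

```text
time_s: 4.22
position: [0.5395, 0.0161, 0.1219]
tool_rot: [[0.929, 0.37, 0.0], [0.37, -0.929, -0.0], [-0.0, 0.0, -1.0]]
ft_force: [-0.1, -0.7, 7.7]
grip_width: 0.0571
```

Run:
```python
from h import *
s=readout.observe();p=s["position"];print(s["time_s"],p,s["ft_force"],s["grip_width"])
th=np.radians(21.74);R=np.array([[np.cos(th),-np.sin(th)],[np.sin(th),np.cos(th)]]);t=np.array([.6151,.0113])
print("tcp",(p[:2]-t)@R*1000)
a=snap("wrist","w4.png");b=eyes.get_image("scene")
b=cv2.resize(b[150:290,260:400],None,fx=2.86,fy=2.86,interpolation=cv2.INTER_CUBIC)[:400]
cv2.imwrite("pics/w4s.png",cv2.resize(np.hstack([a[:, 120:520],b]),(800,400))[:,:,::-1])
```

```text
4.2167 [0.5394662  0.0160552  0.12187662] [-0.11146516 -0.68368406  7.69993572] 0.057066965647576004
tcp [-68.49298124  32.4313882 ]
```

View pics/w4s.png

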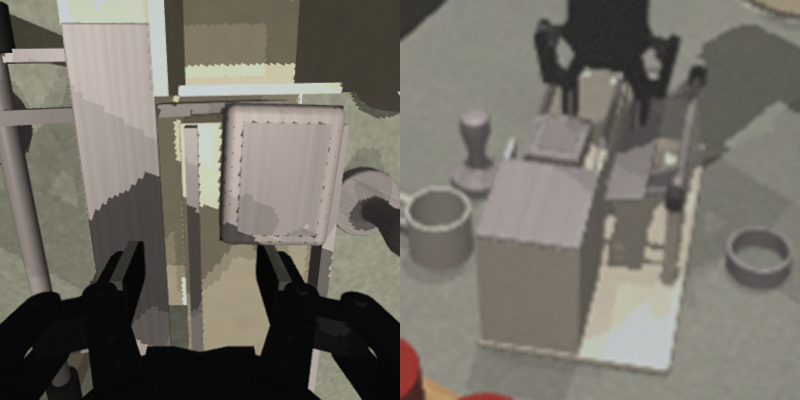

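The tin is against the finger, near the right rail. Its front edge (row ~105) has reached the sunken flap. Bar force 7.7 N gives about 0.45 rad. Continuing.

Request:
arm_command(rows="0.33 8 0.5 0 0 0 0;0.33 8 0.5 0 0 0 0;0.33 8 0.5 0 0 0 0;0.33 8 0.5 0 0 0 0;0.33 8 0 0 0 0 0")

```text
time_s: 4.73
position: [0.5763, 0.0286, 0.1218]
tool_rot: [[0.929, 0.37, -0.002], [0.37, -0.929, -0.001], [-0.002, 0.0, -1.0]]
ft_force: [-4.8, -3.0, 6.8]
grip_width: 0.0572
```

Request:
arm_command(rows="0.33 8 0 0 0 0 0;0.33 8 0 0 0 0 0;0.33 8 0 0 0 0 0;0.33 0 0 0 0 0 0")

```text
time_s: 5.07
position: [0.5997, 0.0378, 0.1219]
tool_rot: [[0.929, 0.37, 0.0], [0.37, -0.929, -0.0], [-0.0, 0.0, -1.0]]
ft_force: [-0.1, -1.3, 7.3]
grip_width: 0.0573
```

Run:
```python
from h import *
s=readout.observe();p=s["position"];print(s["time_s"],p,s["ft_force"],s["grip_width"])
th=np.radians(21.74);R=np.array([[np.cos(th),-np.sin(th)],[np.sin(th),np.cos(th)]]);t=np.array([.6151,.0113])
print("tcp",(p[:2]-t)@R*1000)
a=snap("wrist","w5.png");b=eyes.get_image("scene")
b=cv2.resize(b[150:290,260:400],None,fx=2.86,fy=2.86,interpolation=cv2.INTER_CUBIC)[:400]
cv2.imwrite("pics/w5s.png",cv2.resize(np.hstack([a[:, 120:520],b]),(800,400))[:,:,::-1])
```

```text
5.0667 [0.59965871 0.03781781 0.12188312] [-0.09497725 -1.27467183  7.32417511] 0.05731491083444854
tcp [-4.52094597 30.35109321]
```

View pics/w5s.png

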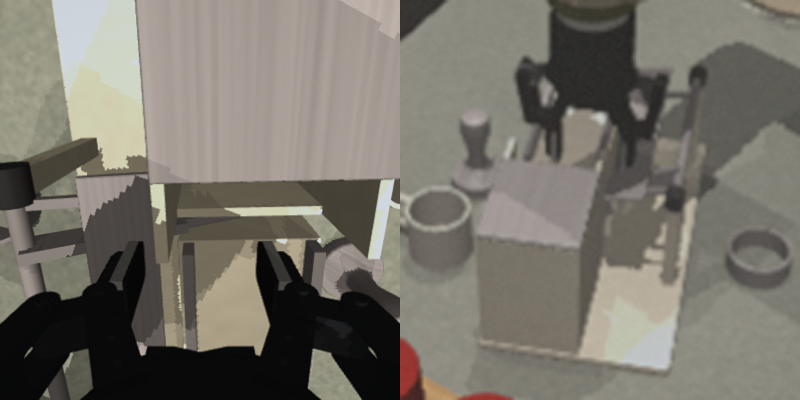

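The tin is gone from the ledge and the mouth is clear, so it has dropped into the bin. The lane finger stands over the flap's slot, so I back off along the lane with the bar held down, then lift.

Request:
arm_command(rows="0.33 -12 0 0 0 0 0;0.33 -14 0 0 0 0 0;0.33 -14 0 0 0 0 0;0.33 0 0 0 0 0 0;0.33 0 0 -8 0 0 0")

```text
time_s: 5.58
position: [0.5614, 0.0222, 0.1294]
tool_rot: [[0.929, 0.369, -0.001], [0.369, -0.929, -0.001], [-0.001, 0.001, -1.0]]
ft_force: [-2.6, -3.9, 6.2]
grip_width: 0.0571
```

Request:
arm_command(rows="0.33 0 0 -8 0 0 0;0.33 0 0 -10 0 0 0;0.33 0 0 -20 0 0 0;0.33 0 0 -30 0 0 0;0.33 0 0 -30 0 0 0")

```text
time_s: 6.0
position: [0.5616, 0.0233, 0.2285]
tool_rot: [[0.929, 0.37, -0.002], [0.37, -0.929, 0.001], [-0.001, -0.001, -1.0]]
ft_force: [0.6, 0.6, 1.3]
grip_width: 0.0573
```

Request:
arm_command(rows="0.33 20 0 -20 0 0 0;0.33 20 0 -10 0 0 0;0.33 0 0 0 0 0 0;0.33 0 0 0 0 0 0")

```text
time_s: 6.33
position: [0.5994, 0.0382, 0.2575]
tool_rot: [[0.929, 0.37, 0.0], [0.37, -0.929, 0.0], [0.0, 0.0, -1.0]]
ft_force: [-1.0, 0.3, 0.3]
grip_width: 0.0576
```

Run:
```python
from h import *
s=readout.observe();p=s["position"];print(s["time_s"],p,s["ft_force"],s["grip_width"])
a=snap("wrist","w6.png");b=eyes.get_image("scene")
b=cv2.resize(b[150:290,260:400],None,fx=2.86,fy=2.86,interpolation=cv2.INTER_CUBIC)[:400]
cv2.imwrite("pics/w6s.png",cv2.resize(np.hstack([a[:, 120:520],b]),(800,400))[:,:,::-1])
```

```text
6.3333 [0.59937273 0.03817346 0.25751789] [-1.03567862  0.29987991  0.30615951] 0.0575570002538942
```

View pics/w6s.png

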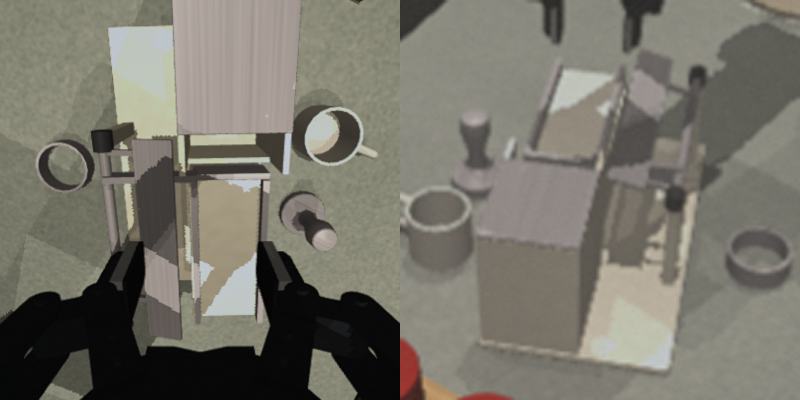

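The flap is up again (shut) and the ledge is empty. The jug of the scene is out of frame, but the basket, cup and tamper are in place. I'll move the arm aside and look into the bin mouth from the top camera.

Request:
arm_command(rows="0.33 -25 25 0 0 0 0;0.33 -25 25 0 0 0 0;0.33 -25 25 0 0 0 0;0.33 -25 25 0 0 0 0;0.33 -25 25 0 0 0 0")

```text
time_s: 6.85
position: [0.5273, -0.1258, 0.2568]
tool_rot: [[0.929, 0.369, -0.001], [0.369, -0.929, 0.001], [-0.001, -0.001, -1.0]]
ft_force: [0.9, -0.3, -0.1]
grip_width: 0.0573
```

Request:
arm_command(rows="0.33 -15 25 0 0 0 0;0.33 -15 25 0 0 0 0;0.33 -15 25 0 0 0 0;0.33 0 0 0 0 0 0;0.33 0 0 0 0 0 0")

```text
time_s: 7.27
position: [0.514, -0.2119, 0.2566]
tool_rot: [[0.93, 0.367, -0.001], [0.367, -0.93, 0.001], [-0.001, -0.002, -1.0]]
ft_force: [-0.0, 0.4, -0.1]
grip_width: 0.0569
```

Run:
```python
from h import *
s=readout.observe();print(s["time_s"],s["position"],s["ft_force"])
a=snap("top","top1.png");o=cv2.imread("pics/top0.png")[:,:,::-1]
d=cv2.absdiff(a,o).max(2);
f=lambda im:cv2.resize(im[135:265,250:350],None,fx=4,fy=4,interpolation=cv2.INTER_CUBIC)
w=a[130:275,225:370]
g=np.clip(a.astype(float)*1.6,0,255).astype(np.uint8)
cv2.imwrite("pics/fin.png",np.hstack([f(a),f(g)])[:,:,::-1])
n,l,st,ce=cv2.connectedComponentsWithStats((d>40).astype(np.uint8));print([(x[:5].tolist()) for x in st[1:] if x[4]>25])
```

```text
7.2667 [ 0.51397413 -0.21185459  0.256649  ] [-0.01855305  0.37259752 -0.05176084]
[[334, 175, 87, 140, 1300], [414, 181, 45, 60, 687], [430, 183, 14, 11, 70], [460, 205, 9, 15, 73], [395, 216, 35, 23, 444], [313, 225, 18, 7, 34], [420, 226, 51, 66, 889], [443, 232, 10, 15, 98], [427, 247, 13, 9, 58], [402, 257, 13, 12, 67], [205, 293, 69, 62, 645], [278, 306, 33, 5, 85], [337, 308, 154, 77, 4427], [260, 312, 14, 8, 53], [273, 315, 19, 15, 117], [461, 322, 114, 78, 2801], [571, 325, 41, 75, 2053], [281, 331, 17, 21, 72], [225, 332, 13, 9, 42], [262, 333, 39, 58, 385], [272, 339, 40, 61, 176], [549, 355, 24, 45, 615], [318, 363, 14, 37, 204], [333, 370, 7, 8, 31], [339, 378, 6, 10, 30], [377, 378, 8, 11, 47]]
```

View pics/fin.png

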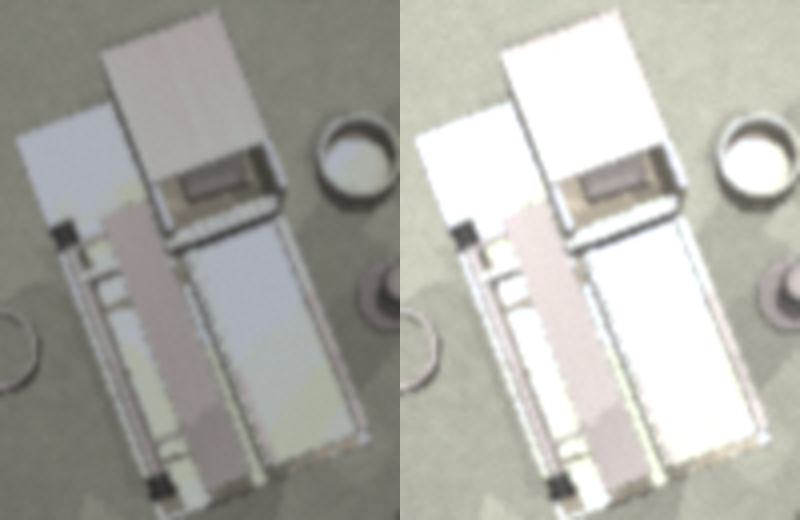

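The tin is visible at the bottom of the bin, at (215,180) in the crop. The flap and bar look as they did at the start, the bystanders haven't moved and the gripper is clear, so I'm handing in.

```bash
python3 -c "
from rig import env
print(env.close_job())"
```

```text
the job is handed in; nothing more can be done
None
```

The tin is in the bin, the flap has sprung shut, and I handed the job in at about 7.3 s of the 35 s allowed.

**What I did:** The left finger pressed the bar down and held it there, with a force of about 7–8 N. I take that to be roughly 0.45 rad of flap, judged from force and height because the angle can't be read directly. The right finger pushed the tin along the ledge until it dropped over the sunken flap. I then slid the fingers back clear of the flap's slot, lifted, and moved the arm aside.

**Last checks:** The final top view shows the tin low in the bin behind the mouth, the ledge empty, and the bar and flap as they were at the start. The wrist force was about zero. The cup, tamper and basket looked unmoved. I did not check the jug, cup stack, sugar and spoon one by one, but the arm stayed well above them.

**Disagreement along the way:** My first collector position from the top camera was off by 4.5 mm in x and 6.5 mm in y. The first close wrist view corrected it, and a second one agreed within about 2 mm near the fingers. The rails hinted at a further yaw error of about 1°, which I judged harmless and left.

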